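# Strip a stacked regulator trim and lay out its parts

## Task

Take apart the stack of regulator parts on the round stand, one part at a time from the top down, taking each straight to its own place: the brass cap upright in the square tray, the hexagon nut flat over the upright post, the round steel disc flat in the round dish, and last the square flange onto the square block, its four pins fully home in the block's sockets so that it lies flush. Set the parts down, do not drop them, and leave the pressure gauge where it lies.

Things in the scene. Friction and masses are not known exactly. Their poses are not given: they have to be found in the camera images.
- cap: Knurled brass cap, the top of the stack: upright cylinder 28 mm across, 30 mm tall, 0.12 kg, with a dark slot across its top. Origin: centre of its underside; z up its axis.
- nut: Dark steel hexagon nut under the cap, 42 mm across flats (48.5 mm across corners), 20 mm tall, 0.16 kg, with a through bore 19 mm in diameter. Origin: centre of its underside; z up the bore; x points square to one flat (the flats face 0, 60, 120 ... degrees from x).
- seat: Plain round steel disc (spring seat) under the nut, 50 mm across, 20 mm tall, 0.25 kg. Origin: centre of its underside; z up.
- flange: Square aluminium flange at the bottom of the stack, 60 x 60 mm, 18 mm thick, 0.18 kg. Four steel pins, 8 mm in diameter and 12 mm long with tapered ends (4 mm across at the tip), stand down from its underside at x, y = +-22 mm. Origin: centre of the flange's underside, from which the pins hang to z = -12 mm; x and y square to its sides, z up.
- stand: Fixed dark steel stand that carries the stack: round foot 80 mm across and 6 mm thick, with a column 44 mm across up to 22 mm above the bench, on which the flange's underside rests (its pins hang free beside the column). Origin: centre of its underside, on the bench. The parts simply lie on one another, nearly centred. Around it on the bench lie a spanner and some small sockets up to 28 mm tall, in the gaps between the places.
- tray: Fixed square black tray for the cap: 64 x 64 mm outside, 56 x 56 mm inside, rim 13 mm above the bench, inner floor about 4 mm above its origin. Origin: centre of its underside, on the bench; x and y square to its walls.
- post: Fixed upright steel post for the nut: 8 mm in diameter with a round end 46 mm above the bench, on a round foot 70 mm across and 8 mm thick, on which the nut comes to lie. Origin: centre of the foot's underside, on the bench.
- dish: Fixed round black dish for the disc: 84 mm outside, 76 mm inside diameter, rim 8 mm above the bench, inner floor 3 mm above the origin. Origin: centre of its underside, on the bench.
- block: Fixed square aluminium socket block for the flange: 70 x 70 mm, 18 mm tall, with four round sockets 12 mm in diameter and 15 mm deep at x, y = +-22 mm in its top, so that the pins have 2 mm of play all round; any of the four quarter turns of the flange fits. Origin: centre of its underside, on the bench; x and y square to its sides.
- gauge: Loose pressure gauge lying on its back beyond the stack: round, 63 mm across, 28 mm tall, white face up, with a brass stub 22 mm long along its own x; to be left alone. Origin: centre of its underside.
Things that resemble listed ones, but are neither listed nor needed, are in the scene too. Leave any orange look-alike of the tray alone. What is shaped like the seat but turquoise is not meant.

How it is judged:
On the way, in this order (a step that is already met when the one before it is completed fails the run):
1. the cap stands upright in the square tray and is let go (horizontal distance between cap and tray below 0.0205 m and z of cap in the frame of tray between -0.002 and 0.006 m and angle between cap's own z axis and vertical below 0.08 rad and contact force between the fingers and cap below 0.1 N), for 0.2 s.
2. the hexagon nut lies flat on the foot of the post, the post through its bore, and is let go (horizontal distance between nut and post below 0.008 m and z of nut in the frame of post between 0.0025 and 0.0105 m and angle between nut's own z axis and vertical below 0.08 rad and contact force between the fingers and nut below 0.1 N), for 0.2 s.
3. the round disc lies flat in the round dish and is let go (horizontal distance between seat and dish below 0.0155 m and z of seat in the frame of dish between -0.002 and 0.006 m and angle between seat's own z axis and vertical below 0.08 rad and contact force between the fingers and seat below 0.1 N), for 0.2 s.
4. the square flange lies flush on the socket block, its four pins in the sockets, and is let go (horizontal distance between flange and block below 0.004 m and z of flange in the frame of block between 0.0125 and 0.0205 m and angle between flange's own z axis and vertical below 0.08 rad and contact force between the fingers and flange below 0.1 N), for 0.2 s.
At the end, for the whole second after the job is handed in: All released, at rest and level (0.08 rad): cap on the tray's floor, disc on the dish's floor (anywhere inside), nut round the post on its foot (8 mm), flange down on the block within 2.5 mm of flush and 4 mm of centre; gauge within 20 mm of where it lay (all of step 1 and all of step 2 and all of step 3 and all of step 4 and linear speed of each of cap, nut, seat, flange below 0.02 m/s and angular speed of each of cap, nut, seat, flange below 0.3 rad/s and distance of gauge from where it was at the start of the episode below 0.02 m); the robot touches nothing.
It fails at once if the cap is dropped or knocked off: it moves faster than 0.9 m/s without the fingers on it (a free fall of over 40 mm) (linear speed of cap above 0.9 m/s and contact force between the fingers and cap below 0.1 N).
It fails at once if the nut is dropped or knocked off: it moves faster than 0.9 m/s without the fingers on it (a free fall of over 40 mm) (linear speed of nut above 0.9 m/s and contact force between the fingers and nut below 0.1 N).
It fails at once if the disc is dropped or knocked off: it moves faster than 0.9 m/s without the fingers on it (a free fall of over 40 mm) (linear speed of seat above 0.9 m/s and contact force between the fingers and seat below 0.1 N).
It fails at once if the flange is dropped or knocked off: it moves faster than 0.9 m/s without the fingers on it (a free fall of over 40 mm) (linear speed of flange above 0.9 m/s and contact force between the fingers and flange below 0.1 N).
It fails at once if the pressure gauge is shifted by more than 20 mm (distance of gauge from where it was at the start of the episode above 0.02 m).
It also fails if it takes over 128 s, if anything falls off the work surface, if the arm or the gripper's body presses on something with over 40 N, if the wrist force passes 120 N, or if a joint passes its speed limit or range.

## Robot

A 7-joint arm with a two-finger parallel gripper is mounted at the origin on the work surface. World frame = base frame: x ahead of the robot, y to its left, z up, the work surface at z = 0. Lengths are in m, angles in rad, forces in N, time in s.
With the tool pointing down it reaches from about 0.425 to 0.925 m from the base axis. Payload 6.8 kg.
Tool frame: the origin (TCP) lies on the centre line of the jaws, within the pads' length; the fingertips stand bot.tip_reach ahead of it and the grasp point (between the pads) lies 3 mm ahead of it (bot.tip_reach is the distance from the TCP to the fingertips, in m); z points along the fingers, y is the line along which they close (so a half turn about z gives the same grasp; the last joint's range is limited). The gripper opens to 85 mm and grips with 20 to 120 N. Pads are 22 mm wide; open, the fingers measure 114 mm over their backs; the gripper's body (76 mm by 85 mm) begins 54 mm behind the grasp point. The pads swing forward as they close: fully open they stand 13 mm farther back than shut.
Start: joints at [1.103, 0.477, 0.022, 1.555, -0.011, 1.109, -0.083], TCP at [0.238, -0.632, 0.253] pointing down, gripper open.
Joint ranges: [-2.96, 2.96], [-0.34, 2.1], [-1.41, 1.46], [0.24, 2.44], [-1.37, 4.51], [0.17, 1.92], [-2.96, 2.96]. Speed limits (rad/s): [2.39, 2.39, 3.14, 3.14, 3.14, 3.14, 3.14].

## Interface

Orientations are given as a unit quaternion [w, x, y, z].
In Python, from station import bot gives the robot as it stands.
- The arm moves only by the tool jog_arm, never from a script. Its argument "deltas" is a list of rows, each a list of 7 numbers: the shift along the world's x, y, z in m, then the turn, a rotation vector about the world's x, y, z in rad, then the opening, from 0 (shut) to 1 (fully open). In form: [[x, y, z, rx, ry, rz, grip], ...]. A call has 1 to 10 rows; each row shifts and turns the commanded pose from where the row before left it; what a row does not reach is not made up. A row lasts 1/10 s, in which the tool goes at most 50 mm and 8.59 degrees, less where a joint would pass 70% of its speed; a pose out of reach is approached as far as the arm can. A call with a gripper value outside its range is refused whole. The fingers move at their own pace and stop on an object; "newtons" is the grip in N (left out, the last holds). Time passes only in rows, so rows that do not move let the fingers close. It gives the time, the measured TCP pose, the force, the opening and the grip force at its end, in the units of the state.
- bot.get_obs(): the state, without advancing time (a new reading comes with each control period).
- bot.read_camera(name): name is "side" or "top"; returns a dict with "img" (384x512x3 uint8, red, green, blue), "K" (3x3 intrinsics, pixels), "eye" and "attitude" of the camera in the world. Camera axes: x right, y down, z forward; pixel columns grow to the right and rows downward; lengths in m; the calibration is good to about 2 mm. A picture is of the moment at which its call begins. There is no depth.
- bot.hand_in(): hands the job in; it is judged then, once.
The state is a dict: "t": time; "q": joint angles; "joint_vel": joint speeds; "joint_torque": joint torques, N m; "eef_pos": TCP position; "tool_rot": TCP orientation; "contact_force": force on the tool from outside, world axes, zero at the start; "torque": the same for the moment, N m; "gripper_width": opening from 0.0 (shut) to 1.0 (fully open); "grasp_force": force on a finger pad.
Only numpy, scipy, OpenCV 4.12 (cv2) and the standard library are available. Lean on these libraries where they do the work, as an engineer would, in place of code of your own. Each camera call takes 0.05 s, during which the arm holds its last target. There are 200 camera calls.

## Working session

There is one attempt and no reset: what is moved stays moved. The work goes in short steps, Python scripts to look and compute and a tool call to move; the robot and the scene stay as the last step left them, time stands still between calls to the robot, and variables do not carry over. Pictures are saved under pics/ and viewed, at most 15 in all, crops included, and the job is handed in when it is done.

Besides the shell and the picture viewer there is one more tool, called as name([rows], argument=value, ...), one row to a line, values as JSON. jog_arm: Moves the arm, as the interface text tells. Its arguments: {"type":"object","properties":{"deltas":{"type":"array"},"newtons":{"type":"number"}},"required":["deltas"]}

```bash
ls; mkdir -p pics; python3 - <<'E'
from station import bot
import cv2
o=bot.get_obs()
print(o['t'],o['eef_pos'],o['tool_rot'],o['gripper_width'],bot.tip_reach)
for n in('side','top'):
    c=bot.read_camera(n); print(n,c['K'],c['eye'],c['attitude'])
    cv2.imwrite(f'pics/{n}0.png',c['img'][:,:,::-1])
E
```

```text
pics
0.0 [ 0.23744442 -0.63127873  0.25235561] [-8.52312206e-04  9.83858304e-01  1.78947089e-01 -2.25659621e-04] 1.0010874027344514 0.022
side [[411.70824355   0.         256.68958041]
 [  0.         411.70824355 187.36464829]
 [  0.           0.           1.        ]] [-0.09870993  0.71471371  0.60727715] [ 0.1859594  -0.32773677  0.79552976 -0.47448931]
top [[479.51890238   0.         257.24277326]
 [  0.         479.51890238 187.93074036]
 [  0.           0.           1.        ]] [0.45523095 0.04793526 1.30087142] [-0.02825228  0.71058637 -0.70252477  0.02697699]
```

View pics/top0.png

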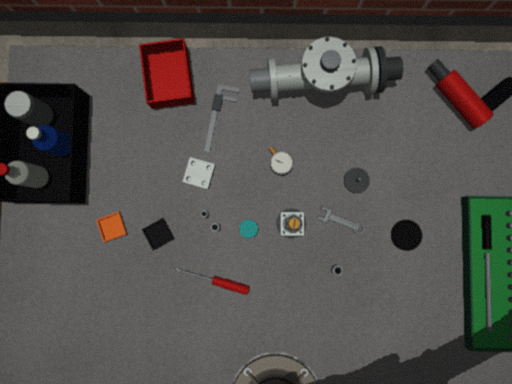

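View pics/side0.png

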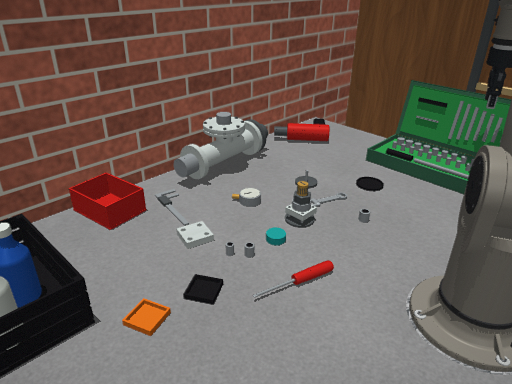

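Top view: the stack is at (292,224), the black tray at (158,234) and its orange look-alike at (111,227). The post foot is at (356,180), the round black dish at (406,235), the white socket block at (199,173), the gauge at (281,162) and the turquoise disc at (249,229). The tray meant is the black one at (158,234), since the orange one is excluded. The seat meant is the one in the stack, not the turquoise disc.

```bash
cat > h.py <<'E'
from station import bot
import cv2, numpy as np
from scipy.spatial.transform import Rotation as R
def rot(q): return R.from_quat([q[1],q[2],q[3],q[0]])
def cam(n): return bot.read_camera(n)
def plane(c,uv,z):
    uv=np.atleast_2d(np.asarray(uv,float))
    d=np.c_[uv,np.ones(len(uv))]@np.linalg.inv(c['K']).T
    d=rot(c['attitude']).apply(d); e=np.asarray(c['eye'])
    return e+d*((z-e[2])/d[:,2])[:,None]
def proj(c,p):
    p=rot(c['attitude']).inv().apply(np.atleast_2d(p)-np.asarray(c['eye']))@np.asarray(c['K']).T
    return p[:,:2]/p[:,2:]
def crop(c,x0,y0,x1,y1,s): return cv2.resize(c['img'][y0:y1,x0:x1],None,fx=s,fy=s,interpolation=cv2.INTER_CUBIC)
def blob(c,box,f,s=4):
    """largest blob of mask f(crop int) in box; returns contour in image px"""
    x0,y0,x1,y1=box; m=f(crop(c,*box,s).astype(int)).astype(np.uint8)
    cs,_=cv2.findContours(m,cv2.RETR_EXTERNAL,cv2.CHAIN_APPROX_NONE)
    k=max(cs,key=cv2.contourArea)[:,0].astype(float)
    return (k+.5)/s-.5+[x0,y0]
def rect(c,k,z):
    p=plane(c,k,z)[:,:2]; (a,b),(w,h),_=r=cv2.minAreaRect((p*1000).astype(np.float32))
    e=np.diff(cv2.boxPoints(r)[:2],axis=0)[0]; 
    return np.round([a/1000,b/1000,w/1000,h/1000],4), round(np.degrees(np.arctan2(e[1],e[0]))%90,1)
E
python3 - <<'E'
from h import *
t=cam('top'); s=cam('side')
dark=lambda a:a.max(2)<45
white=lambda a:a.min(2)>120
for n,b,f,z in [('tray',(138,212,180,254),dark,.013),('block',(178,152,220,194),white,.018),('dish',(386,215,427,256),dark,.008),
  ('flange',(274,206,310,242),white,.040),('postfoot',(338,162,374,198),lambda a:a.max(2)<75,.008),('cap',(280,212,304,236),lambda a:a[...,0]-a[...,2]>60,.110)]:
    try: k=blob(t,b,f); print(n,*rect(t,k,z), k.mean(0))
    except Exception as e: print(n,e)
A=crop(t,265,200,320,250,8); B=crop(s,270,165,330,235,6)[:400]
B=cv2.resize(B,(360,400)); out=np.hstack([A,B]); cv2.imwrite('pics/c1.png',out[:,:,::-1])
A=crop(t,170,145,225,200,7);B=crop(t,330,150,385,205,7); cv2.imwrite('pics/c2.png',np.hstack([A,B])[:,:,::-1])
E
```

```text
tray [0.4303 0.315  0.0638 0.0653] 30.1 [157.8530303  233.73939394]
block [0.5957 0.2107 0.0725 0.0735] 74.5 [198.05139594 172.50063452]
dish [ 0.4348 -0.35    0.0818  0.0814] 89.4 [405.97147887 234.83697183]
flange [ 0.4618 -0.0413  0.0628  0.0622] 0.7 [291.9198895  223.41712707]
postfoot [ 0.5807 -0.2165  0.0693  0.0692] 0.6 [356.00961538 180.07734114]
cap [ 0.4621 -0.0408  0.0259  0.0279] 0.7 [293.771 223.071]
```

View pics/c1.png

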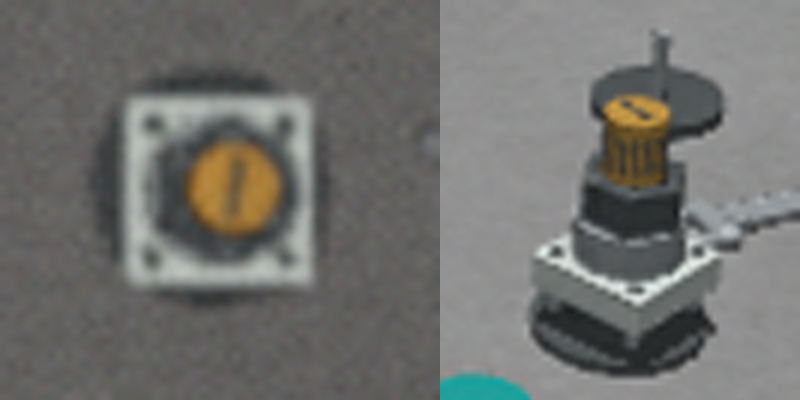

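View pics/c2.png

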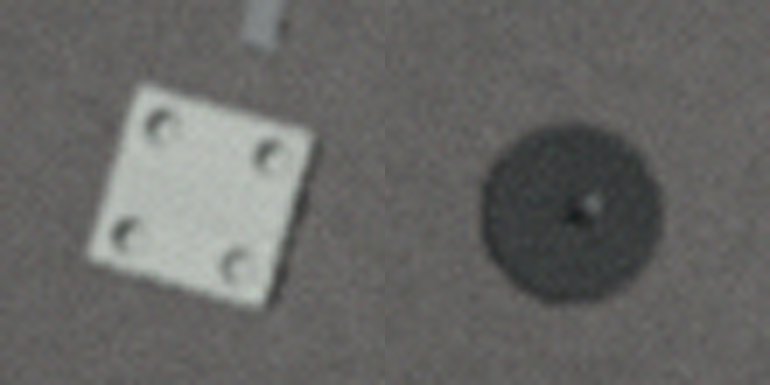

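Both crops confirm the parts. In the first, the stack (cap, hex nut, grey seat, square flange with pins) is near pixel (292,223) in the top view, with the flange sides nearly along world x and y. In the second, the block has four sockets and is turned by about -15.5°, and the post stands at the centre of its foot. I'll start with the approach to the stack.

jog_arm([
  [0, 0, 0.04, 0, 0, 0, 1],
  [0.01, 0.03, 0.03, 0, 0, 0.136, 1],
  [0.016, 0.042, 0, 0, 0, 0.136, 1],
  [0.016, 0.042, 0, 0, 0, 0.136, 1],
  [0.016, 0.042, 0, 0, 0, 0.136, 1],
  [0.016, 0.042, 0, 0, 0, 0.136, 1],
  [0.016, 0.042, 0, 0, 0, 0.136, 1],
  [0.016, 0.042, 0, 0, 0, 0.136, 1],
  [0.016, 0.042, 0, 0, 0, 0.136, 1],
  [0.016, 0.042, 0, 0, 0, 0.136, 1],
])

```text
t: 1.2
eef_pos: [0.3759, -0.264, 0.3234]
tool_rot: [0.0, 0.701, 0.714, -0.0]
contact_force: [1.2, -0.3, 0.7]
gripper_width: 1.001
grasp_force: 0.0
```

jog_arm([
  [0.017, 0.044, -0.02, 0, 0, 0, 1],
  [0.017, 0.044, -0.02, 0, 0, 0, 1],
  [0.017, 0.044, -0.03, 0, 0, 0, 1],
  [0.017, 0.044, -0.03, 0, 0, 0, 0.8],
  [0.018, 0.047, -0.03, 0, 0, 0, 0.7],
  [0, 0, 0, 0, 0, 0, 0.7],
  [0, 0, 0, 0, 0, 0, 0.7],
])

```text
t: 1.9
eef_pos: [0.4543, -0.0603, 0.2045]
tool_rot: [-0.001, 0.702, 0.713, -0.0]
contact_force: [-0.8, -0.8, -0.1]
gripper_width: 0.7
grasp_force: 0.0
```

```bash
python3 - <<'E'
from h import *
o=bot.get_obs(); print(o['q'].round(3) if hasattr(o['q'],'round') else o['q'],o['eef_pos'],o['gripper_width'])
t=cam('top'); s=cam('side')
gp=np.array(o['eef_pos'])+[0,0,-.022]
print(proj(s,[gp,[.462,-.041,.11]]),proj(t,[gp]))
A=crop(s,235,90,355,240,4); cv2.imwrite('pics/c3.png',A[:,:,::-1])
g=lambda a:(a[...,0]-a[...,2]>50)
k=blob(s,(280,170,320,215),g); print('cap side',k.min(0),k.max(0))
# top ellipse centre of cap in side view -> with z=.11
E
```

```text
[ 0.495  0.229 -0.561  2.074  0.156  0.88  -0.139] [ 0.45432096 -0.06025595  0.20445342] 0.7003477595402295
[[312.01241316 156.27040565]
 [302.78634291 183.28136815]] [[304.42983515 226.40209368]]
cap side [296.875 181.125] [307.375 188.625]
```

View pics/c3.png

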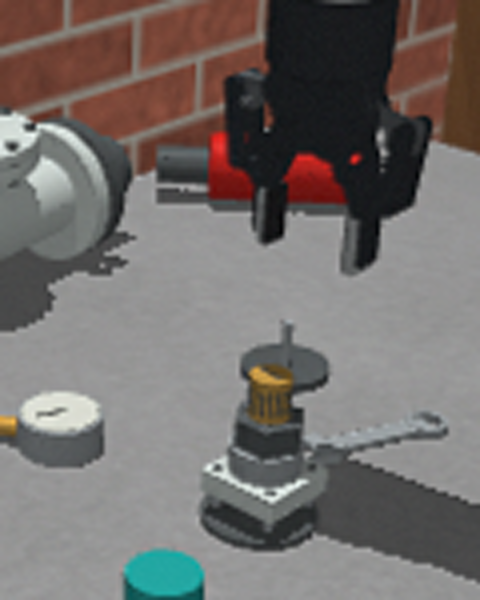

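The crop shows the open gripper above the stack. The cap top sits at about (302.7,183.7), matching the prediction from (0.462,-0.041,0.11), so I can descend.

jog_arm([
  [0.0077, 0.0193, 0, 0, 0, 0, 0.7],
  [0, 0, -0.03, 0, 0, 0, 0.7],
  [0, 0, -0.03, 0, 0, 0, 0.7],
  [0, 0, -0.02, 0, 0, 0, 0.7],
  [0, 0, -0.01, 0, 0, 0, 0.7],
  [0, 0, 0, 0, 0, 0, 0.7],
  [0, 0, 0, 0, 0, 0, 0.7],
])

```text
t: 2.7
eef_pos: [0.463, -0.0424, 0.116]
tool_rot: [0.001, 0.703, 0.711, 0.0]
contact_force: [1.3, 0.1, -1.0]
gripper_width: 0.701
grasp_force: 0.0
```

```bash
python3 - <<'E'
from h import *
o=bot.get_obs(); print(o['eef_pos'],o['gripper_width'])
t=cam('top'); s=cam('side')
A=crop(s,260,130,340,230,6); B=crop(t,255,180,330,255,6); cv2.imwrite('pics/c4.png',np.hstack([A[:450],B])[:,:,::-1][:, :800])
E
```

```text
[ 0.46299565 -0.04244673  0.11596271] 0.7005005926006557
```

View pics/c4.png

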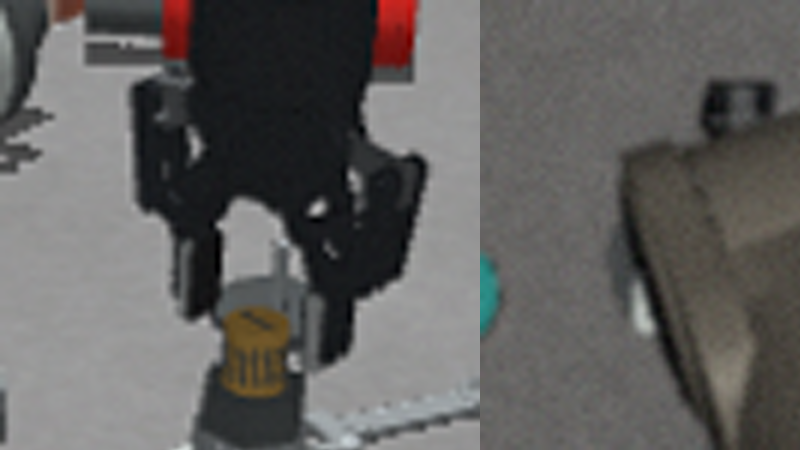

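jog_arm([
  [0, 0.001, -0.002, 0, 0, 0, 0.5],
  [0, 0, 0, 0, 0, 0, 0.4],
  [0, 0, 0, 0, 0, 0, 0.35],
  [0, 0, 0, 0, 0, 0, 0.25],
  [0, 0, 0, 0, 0, 0, 0.2],
  [0, 0, 0, 0, 0, 0, 0.2],
  [0, 0, 0, 0, 0, 0, 0.2],
  [0, 0, 0, 0, 0, 0, 0.2],
], newtons=40)

```text
t: 3.6
eef_pos: [0.4624, -0.0408, 0.1134]
tool_rot: [0.0, 0.702, 0.712, -0.0]
contact_force: [-1.9, 0.1, 6.8]
gripper_width: 0.312
grasp_force: 39.0
```

jog_arm([
  [0, 0, 0.01, 0, 0, 0, 0.2],
  [0, 0, 0.03, 0, 0, 0, 0.2],
  [0, 0, 0.04, 0, 0, 0, 0.2],
  [-0.004, 0.036, 0.02, 0, 0, 0, 0.2],
  [-0.004, 0.04, 0, 0, 0, 0, 0.2],
  [-0.004, 0.04, 0, 0, 0, 0, 0.2],
  [-0.004, 0.04, 0, 0, 0, 0, 0.2],
  [-0.004, 0.04, 0, 0, 0, 0, 0.2],
  [-0.004, 0.04, 0, 0, 0, 0, 0.2],
  [-0.004, 0.04, 0, 0, 0, 0, 0.2],
])

```text
t: 4.6
eef_pos: [0.4338, 0.2366, 0.2135]
tool_rot: [0.0, 0.703, 0.712, 0.0]
contact_force: [1.4, -0.3, -2.0]
gripper_width: 0.31
grasp_force: 39.6
```

jog_arm([
  [-0.002, 0.04, -0.02, 0, 0, 0, 0.2],
  [-0.002, 0.04, -0.02, 0, 0, 0, 0.2],
  [0, 0, 0, 0, 0, 0, 0.2],
  [0, 0, 0, 0, 0, 0, 0.2],
  [0, 0, 0, 0, 0, 0, 0.2],
])

```text
t: 5.1
eef_pos: [0.4308, 0.314, 0.1733]
tool_rot: [0.0, 0.703, 0.711, -0.0]
contact_force: [-0.6, 0.0, -1.7]
gripper_width: 0.311
grasp_force: 39.7
```

```bash
python3 - <<'E'
from h import *
o=bot.get_obs(); print(np.round(o['q'],3),o['eef_pos'],o['gripper_width'],o['grasp_force'])
t=cam('top'); s=cam('side')
# nut (dark) on seat, now visible from top; tray check
for n,b,f,z in [('nut',(274,206,312,244),lambda a:a.max(2)<85,.08),('flange',(274,206,310,242),lambda a:a.min(2)>120,.04)]:
    k=blob(t,b,f,8); print(n,*rect(t,k,z))
A=crop(t,270,200,315,245,9); B=crop(s,165,230,250,320,4.7 and 4.5); cv2.imwrite('pics/c5.png',np.hstack([A,B[:405]])[:,:800,::-1])
E
```

```text
[-0.188  0.427 -0.696  1.935  0.347  0.901 -1.047] [0.43075317 0.31403329 0.17332929] 0.31114368103203827 39.65325593948364
nut [ 0.4601 -0.0395  0.0399  0.0436] 26.6
flange [ 0.4616 -0.0411  0.0641  0.0635] 0.7
```

View pics/c5.png

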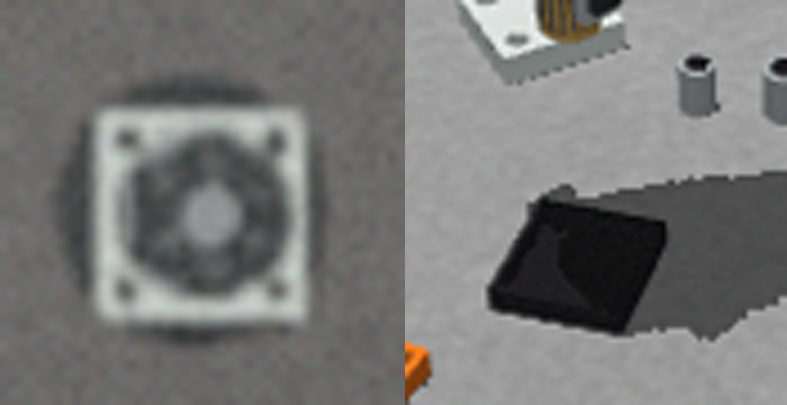

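The cap is held, its base visible near side pixel (292,236), and the tray is clear below it. From the top, the nut lies on the stack with its bore showing. I'll lower the cap.

jog_arm([
  [0, 0, -0.04, 0, 0, 0, 0.2],
  [0, 0, -0.04, 0, 0, 0, 0.2],
  [0, 0, -0.035, 0, 0, 0, 0.2],
  [0, 0, -0.012, 0, 0, 0, 0.2],
  [0, 0, -0.005, 0, 0, 0, 0.2],
  [0, 0, -0.002, 0, 0, 0, 0.2],
  [0, 0, -0.001, 0, 0, 0, 0.2],
  [0, 0, 0, 0, 0, 0, 0.2],
])

```text
t: 6.0
eef_pos: [0.4311, 0.3157, 0.0393]
tool_rot: [0.0, 0.703, 0.712, 0.001]
contact_force: [-0.8, -0.4, -1.4]
gripper_width: 0.317
grasp_force: 39.7
```

jog_arm([
  [0, 0, -0.001, 0, 0, 0, 0.2],
  [0, 0, -0.001, 0, 0, 0, 0.2],
  [0, 0, 0, 0, 0, 0, 0.2],
  [0, 0, 0, 0, 0, 0, 0.2],
])

```text
t: 6.4
eef_pos: [0.4309, 0.3156, 0.0374]
tool_rot: [0.001, 0.703, 0.712, 0.001]
contact_force: [-1.2, -1.6, 10.8]
gripper_width: 0.307
grasp_force: 41.0
```

jog_arm([
  [0, 0, 0, 0, 0, 0, 0.45],
  [0, 0, 0, 0, 0, 0, 0.5],
  [0, 0, 0, 0, 0, 0, 0.5],
  [0, 0, 0.01, 0, 0, 0, 0.5],
  [0, 0, 0.03, 0, 0, 0, 0.6],
  [0, 0, 0.04, 0, 0, 0, 0.8],
  [0, 0, 0.04, 0, 0, 0, 0.8],
  [0.004, -0.04, 0.02, 0, 0, 0, 0.8],
  [0.004, -0.04, 0, 0, 0, 0, 0.8],
  [0.004, -0.04, 0, 0, 0, 0, 0.8],
])

```text
t: 7.4
eef_pos: [0.4427, 0.1943, 0.1775]
tool_rot: [0.001, 0.702, 0.712, 0.001]
contact_force: [0.4, -0.6, 0.5]
gripper_width: 0.802
grasp_force: 0.0
```

```bash
python3 - <<'E'
from h import *
t=cam('top'); s=cam('side')
b=lambda a:a[...,0]-a[...,2]>50
k=blob(t,(138,212,180,254),b,6); print('cap',*rect(t,k,.034))
k=blob(s,(180,255,230,305),b,6); print(k.min(0),k.max(0),proj(s,[[.4309,.3156,.034],[.4309,.3156,.004]]))
# nut outline: dark radial profile on the nut-top ring from three pictures
def prof(c):
    C=proj(c,[.4615,-.041,.08])[0]; 
    g=cv2.cvtColor(c['img'],cv2.COLOR_RGB2GRAY).astype(np.float32)
    for r in (.0215,.0228,.024):
        th=np.radians(np.arange(0,360,10)); P=proj(c,np.c_[.4615+r*np.cos(th),-.041+r*np.sin(th),np.full(36,.08)]).astype(np.float32)
        v=cv2.remap(g,P[:,:1],P[:,1:],cv2.INTER_LINEAR)[:,0]; f=(v*np.exp(-6j*th)).sum()
        print(r, v.astype(int), 'bright at (flat) deg mod60',np.degrees(-np.angle(f))/6%60, abs(f))
prof(t)
A=crop(s,280,170,330,225,9); cv2.imwrite('pics/c6.png',A[:,:,::-1])
E
```

```text
Traceback (most recent call last):
  File "h.py", line 19, in blob
    k=max(cs,key=cv2.contourArea)[:,0].astype(float)
      ~~~^^^^^^^^^^^^^^^^^^^^^^^^
ValueError: max() iterable argument is empty
```

```bash
python3 - <<'E'
from h import *
t=cam('top'); s=cam('side')
b=lambda a:a[...,0]-a[...,2]>40
try:
    k=blob(s,(180,250,230,310),b,6); print(k.min(0),k.max(0),proj(s,[[.4309,.3156,.034],[.4309,.3156,.004]]))
except Exception as e: print(e)
c=t; g=cv2.cvtColor(c['img'],cv2.COLOR_RGB2GRAY).astype(np.float32)
for r in (.0215,.0228,.024):
    th=np.radians(np.arange(0,360,10)); P=proj(c,np.c_[.461+r*np.cos(th),-.041+r*np.sin(th),np.full(36,.08)]).astype(np.float32)
    v=cv2.remap(g,P[:,:1],P[:,1:],cv2.INTER_LINEAR)[:,0]; f=(v*np.exp(-6j*th)).sum()
    print(r, v.astype(int), 'flats mod60',np.degrees(-np.angle(f))/6%60, abs(f))
A=crop(s,275,165,330,225,8); B=crop(s,175,245,235,305,8)[:,:360]; cv2.imwrite('pics/c6.png',np.hstack([A,B])[:,:,::-1])
E
```

```text
[196.41666667 273.25      ] [210.25       293.08333333] [[203.70211431 277.64880271]
 [204.36980772 288.67723612]]
0.0215 [ 89  94 103 112 112  94  75  72  88  98  92  69  69  86  96 110  97  95
  97  99 113 124 100  95 100 109 102 100 106 104 102  98  96 110 104  90] flats mod60 30.092572280320848 174.04870552177726
0.0228 [105 112 121 130 128 103  75  93 108 114 112  87  72 103 117 128 116 126
 133 129 137 147 113 115 125 133 128 130 135 129 125 110 106 131 127 107] flats mod60 30.037152185264613 196.72853967184992
0.024 [124 134 140 141 140 115  92 111 118 117 121 102  95 120 138 148 142 156
 161 157 164 167 122 131 149 155 145 142 149 152 149 122 109 149 146 128] flats mod60 29.39177496862312 118.57442065746244
```

View pics/c6.png

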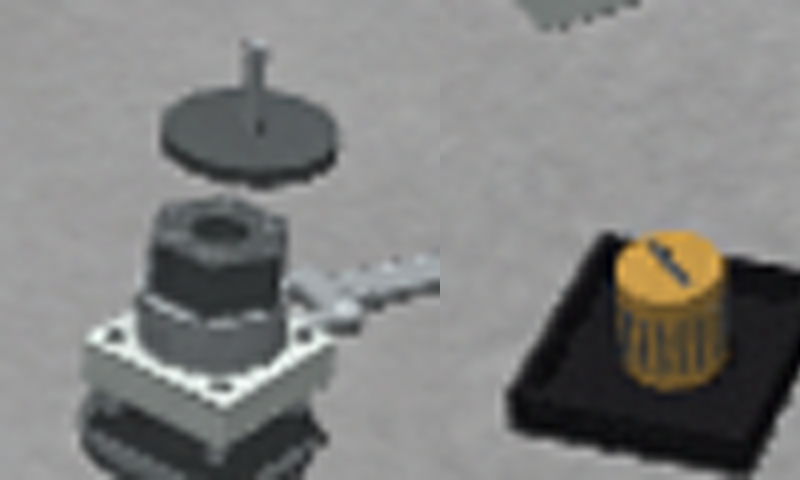

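The cap stands upright in the black tray (side pixel 203,280). The nut's flats face 30°, 90° and 150°, with a vertical edge towards the side camera, so I'll close at -30°.

jog_arm([
  [0.003, -0.04, 0, 0, 0, -0.108, 0.8],
  [0.003, -0.04, 0, 0, 0, -0.108, 0.8],
  [0.003, -0.04, 0, 0, 0, -0.108, 0.8],
  [0.003, -0.04, 0, 0, 0, -0.108, 0.8],
  [0.003, -0.04, -0.01, 0, 0, -0.108, 0.8],
  [0.0033, -0.0343, -0.01, 0, 0, 0, 0.8],
  [0, 0, -0.02, 0, 0, 0, 0.8],
  [0, 0, -0.02, 0, 0, 0, 0.8],
  [0, 0, 0, 0, 0, 0, 0.8],
  [0, 0, 0, 0, 0, 0, 0.8],
])

```text
t: 8.6
eef_pos: [0.461, -0.0375, 0.1163]
tool_rot: [-0.0, 0.866, 0.5, 0.0]
contact_force: [0.7, 0.1, 0.6]
gripper_width: 0.797
grasp_force: 0.0
```

jog_arm([
  [0, -0.003, -0.01, 0, 0, 0, 0.8],
  [0, 0, -0.013, 0, 0, 0, 0.8],
  [0, 0, -0.01, 0, 0, 0, 0.8],
  [0, 0, 0, 0, 0, 0, 0.65],
  [0, 0, 0, 0, 0, 0, 0.6],
  [0, 0, 0, 0, 0, 0, 0.5],
  [0, 0, 0, 0, 0, 0, 0.4],
  [0, 0, 0, 0, 0, 0, 0.4],
  [0, 0, 0, 0, 0, 0, 0.4],
  [0, 0, 0, 0, 0, 0, 0.4],
], newtons=50)

```text
t: 9.6
eef_pos: [0.4609, -0.042, 0.0835]
tool_rot: [0.0, 0.867, 0.499, 0.0]
contact_force: [-2.5, -0.1, 6.0]
gripper_width: 0.478
grasp_force: 51.2
```

jog_arm([
  [0, 0, 0.01, 0, 0, 0, 0.4],
  [0, 0, 0.03, 0, 0, 0, 0.4],
  [0, 0, 0.04, 0, 0, 0, 0.4],
  [0.024, -0.035, 0, 0, 0, 0, 0.4],
  [0.024, -0.035, 0, 0, 0, 0, 0.4],
  [0.024, -0.035, 0, 0, 0, 0, 0.4],
  [0.024, -0.035, 0, 0, 0, 0, 0.4],
  [0.0238, -0.0345, 0, 0, 0, 0, 0.4],
  [0, 0, 0, 0, 0, 0, 0.4],
  [0, 0, 0, 0, 0, 0, 0.4],
])

```text
t: 10.6
eef_pos: [0.5802, -0.2174, 0.1628]
tool_rot: [-0.0, 0.867, 0.498, -0.0]
contact_force: [0.1, -0.1, -1.7]
gripper_width: 0.481
grasp_force: 51.1
```

```bash
python3 - <<'E'
from h import *
o=bot.get_obs(); print(np.round(o['q'],3),o['eef_pos'],o['gripper_width'],o['grasp_force'])
s=cam('side'); p=np.array(o['eef_pos'])
print(proj(s,[[.5807,-.2165,.046],[.5807,-.2165,.008],p-[0,0,.0235]]))
A=crop(s,270,100,340,200,6); cv2.imwrite('pics/c7.png',A[:,:,::-1])
t=cam('top'); k=blob(t,(274,206,312,244),lambda a:a.max(2)<130,8); print('seat',*rect(t,k,.06))
E
```

```text
[ 0.566  0.516 -0.414  1.752  0.251  0.926 -0.481] [ 0.58016286 -0.21744398  0.16282167] 0.4808464031724191 51.13465193066418
[[306.85834654 169.84936292]
 [305.96438377 180.73293247]
 [309.50521353 141.71229882]]
seat [ 0.4589 -0.0415  0.0974  0.0983] 0.7
```

View pics/c7.png

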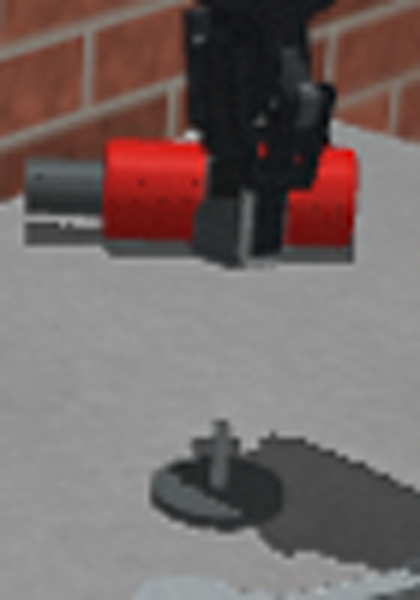

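The post tip is at (306.8,170), as predicted, and the nut is held level above it. Lowering.

jog_arm([
  [0.0005, 0.001, -0.03, 0, 0, 0, 0.4],
  [0, 0, -0.03, 0, 0, 0, 0.4],
  [0, 0, -0.02, 0, 0, 0, 0.4],
  [0, 0, -0.02, 0, 0, 0, 0.4],
  [0, 0, -0.01, 0, 0, 0, 0.4],
  [0, 0, 0, 0, 0, 0, 0.4],
])

```text
t: 11.3
eef_pos: [0.5798, -0.2143, 0.0521]
tool_rot: [-0.001, 0.867, 0.499, -0.001]
contact_force: [0.2, 0.3, -1.7]
gripper_width: 0.474
grasp_force: 51.1
```

jog_arm([
  [0, -0.001, -0.01, 0, 0, 0, 0.4],
  [0, 0, -0.006, 0, 0, 0, 0.4],
  [0, 0, -0.003, 0, 0, 0, 0.4],
  [0, 0, -0.001, 0, 0, 0, 0.4],
  [0, 0, 0, 0, 0, 0, 0.4],
  [0, 0, 0, 0, 0, 0, 0.4],
])

```text
t: 11.9
eef_pos: [0.5811, -0.2166, 0.0333]
tool_rot: [0.0, 0.867, 0.499, 0.0]
contact_force: [1.1, -0.3, -1.2]
gripper_width: 0.48
grasp_force: 51.1
```

jog_arm([
  [0, 0, -0.001, 0, 0, 0, 0.4],
  [0, 0, -0.001, 0, 0, 0, 0.4],
  [0, 0, 0, 0, 0, 0, 0.4],
  [0, 0, 0, 0, 0, 0, 0.4],
])

```text
t: 12.3
eef_pos: [0.5811, -0.2167, 0.0316]
tool_rot: [0.0, 0.867, 0.498, 0.0]
contact_force: [-2.5, -0.1, 6.2]
gripper_width: 0.482
grasp_force: 51.9
```

jog_arm([
  [0, 0, 0, 0, 0, 0, 0.6],
  [0, 0, 0, 0, 0, 0, 0.7],
  [0, 0, 0, 0, 0, 0, 0.8],
  [0, 0, 0.01, 0, 0, 0, 0.8],
  [0, 0, 0.04, 0, 0, 0, 0.8],
  [0, 0, 0.045, 0, 0, 0, 0.8],
  [0, 0, 0.03, 0, 0, 0.108, 0.8],
  [0, 0, 0, 0, 0, 0.108, 0.8],
  [0, 0, 0, 0, 0, 0.108, 0.8],
  [0, 0, 0, 0, 0, 0.108, 0.8],
])

```text
t: 13.3
eef_pos: [0.5811, -0.2167, 0.1572]
tool_rot: [0.001, 0.738, 0.674, 0.0]
contact_force: [0.1, -0.4, -0.1]
gripper_width: 0.803
grasp_force: 0.0
```

```bash
python3 - <<'E'
from h import *
s=cam('side'); t=cam('top'); C=[.581,-.2165]
print(proj(s,[C+[.028],C+[.008]]))
A=crop(s,275,150,335,230,6); B=crop(t,270,200,315,245,8);
o=np.zeros((480,720,3),np.uint8); o[:480,:360]=A; o[:360,360:]=B; cv2.imwrite('pics/c8.png',o[:,:,::-1])
# seat edge: seat-flange gray boundary in top view, radial
g=cv2.cvtColor(t['img'],cv2.COLOR_RGB2GRAY); print(g[210:238:1,292], g[223,278:308])
E
```

```text
[[306.35556791 175.01191585]
 [305.88887355 180.70083821]]
[ 61  90 160 177 154 139 137 136 145 140 143 146 145 141 145 142 143 140
 143 145 138 144 143 174 184 143  82  65] [ 69  71 128 184 165 126 136 147 144 138 143 146 142 147 141 147 142 144
 142 137 139 142 139 132 147 161  97  73  84 102]
```

View pics/c8.png

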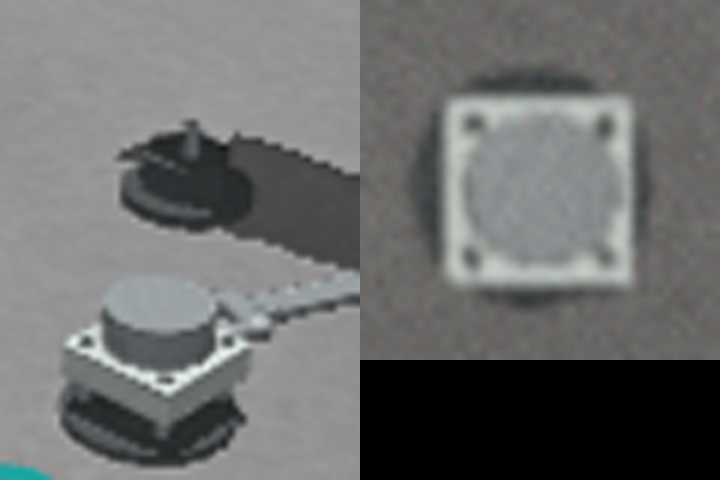

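The nut appears to be down on the post foot at about (306,176), but it is in the gripper's shadow, so I'll recheck it later. The seat is bare on the flange at top pixel (292.7,223.5). Next I'll go to the seat.

jog_arm([
  [-0.024, 0.035, 0, 0, 0, 0.103, 0.9],
  [-0.024, 0.035, 0, 0, 0, 0, 0.9],
  [-0.024, 0.035, 0, 0, 0, 0, 0.9],
  [-0.024, 0.035, 0, 0, 0, 0, 0.9],
  [-0.0236, 0.0357, 0, 0, 0, 0, 0.9],
  [0, 0, -0.03, 0, 0, 0, 0.9],
  [0, 0, -0.02, 0, 0, 0, 0.9],
  [0, 0, 0, 0, 0, 0, 0.9],
  [0, 0, 0, 0, 0, 0, 0.9],
])

```text
t: 14.3
eef_pos: [0.4616, -0.0408, 0.1065]
tool_rot: [-0.0, 0.705, 0.709, -0.0]
contact_force: [-0.4, 0.7, -0.2]
gripper_width: 0.899
grasp_force: 0.0
```

```bash
python3 - <<'E'
from h import *
s=cam('side'); o=bot.get_obs(); print(o['eef_pos'])
A=crop(s,275,150,335,230,7); C=[.581,-.2165]
print(proj(s,[C+[.028],C+[.008]]),plane(s,[292.75,223.5],.06))
# seat lid ellipse in side view
k=blob(s,(285,185,320,215),lambda a:(a.max(2)<185)&(a.min(2)>118)); print(k.min(0),k.max(0),proj(s,[.4615,-.041,.06]))
cv2.imwrite('pics/c9.png',A[:,:,::-1])
E
```

```text
[ 0.46204943 -0.04089176  0.10688728]
[[306.35556791 175.01191585]
 [305.88887355 180.70083821]] [[0.40694978 0.06058298 0.06      ]]
[284.625 184.625] [319.375 214.375] [[301.62307303 200.12810513]]
```

View pics/c9.png

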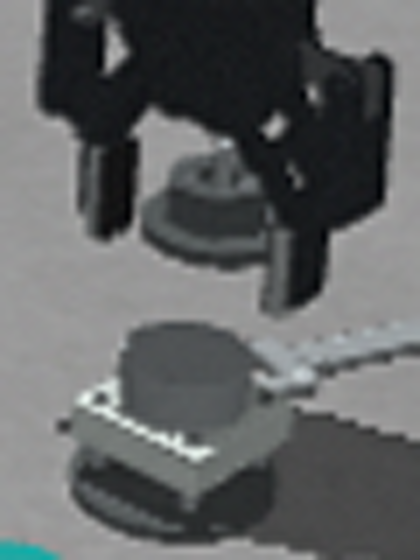

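The nut lies flat on its foot with the post through it, near (306,177), and the fingers straddle the seat. Lowering and gripping.

jog_arm([
  [0, 0, -0.02, 0, 0, 0, 0.9],
  [0, 0, -0.012, 0, 0, 0, 0.9],
  [0, 0, -0.007, 0, 0, 0, 0.9],
  [0, 0, 0, 0, 0, 0, 0.75],
  [0, 0, 0, 0, 0, 0, 0.65],
  [0, 0, 0, 0, 0, 0, 0.5],
  [0, 0, 0, 0, 0, 0, 0.5],
  [0, 0, 0, 0, 0, 0, 0.5],
  [0, 0, 0, 0, 0, 0, 0.5],
], newtons=60)

```text
t: 15.25
eef_pos: [0.4618, -0.0408, 0.068]
tool_rot: [0.001, 0.704, 0.71, 0.0]
contact_force: [-1.7, -0.4, 6.8]
gripper_width: 0.561
grasp_force: 60.5
```

jog_arm([
  [0, 0, 0.01, 0, 0, 0, 0.5],
  [0, 0, 0.03, 0, 0, 0, 0.5],
  [0, 0, 0.04, 0, 0, 0, 0.5],
  [-0.003, -0.034, 0, 0, 0, 0, 0.5],
  [-0.003, -0.039, 0, 0, 0, 0, 0.5],
  [-0.003, -0.039, 0, 0, 0, 0, 0.5],
  [-0.003, -0.039, 0, 0, 0, 0, 0.5],
  [-0.003, -0.039, 0, 0, 0, 0, 0.5],
  [-0.004, -0.039, 0, 0, 0, 0, 0.5],
  [-0.004, -0.04, 0, 0, 0, 0, 0.5],
])

```text
t: 16.25
eef_pos: [0.4378, -0.3113, 0.1478]
tool_rot: [0.0, 0.704, 0.71, 0.0]
contact_force: [0.7, -0.4, -3.1]
gripper_width: 0.553
grasp_force: 62.9
```

jog_arm([
  [-0.004, -0.04, 0, 0, 0, 0, 0.5],
  [0, 0, -0.02, 0, 0, 0, 0.5],
  [0, 0, -0.03, 0, 0, 0, 0.5],
  [0, 0, 0, 0, 0, 0, 0.5],
  [0, 0, 0, 0, 0, 0, 0.5],
])

```text
t: 16.75
eef_pos: [0.4341, -0.3494, 0.0975]
tool_rot: [-0.001, 0.704, 0.71, 0.0]
contact_force: [1.0, 0.0, -2.1]
gripper_width: 0.56
grasp_force: 62.8
```

```bash
python3 - <<'E'
from h import *
s=cam('side'); o=bot.get_obs(); print(np.round(o['q'],3),o['eef_pos'])
k=blob(s,(350,170,390,196),lambda a:a.max(2)<50); print(k.min(0),k.max(0),(k.min(0)+k.max(0))/2,proj(s,[.4348,-.35,.008]))
t=cam('top')
k=blob(t,(274,206,310,242),lambda a:a.min(2)>115,8); print('flange',*rect(t,k,.04))
E
```

```text
[ 0.945  0.531 -0.486  1.937  0.352  0.756  0.266] [ 0.43492422 -0.34980384  0.0982715 ]
[356.125 176.625] [383.125 190.625] [369.625 183.625] [[369.4029591  182.51275358]]
flange [ 0.4618 -0.0413  0.0637  0.0632] 0.7
```

Dish position confirmed. Lowering the seat.

jog_arm([
  [0, 0, -0.03, 0, 0, 0, 0.5],
  [0, 0, -0.02, 0, 0, 0, 0.5],
  [0, 0, -0.01, 0, 0, 0, 0.5],
  [0, 0, -0.004, 0, 0, 0, 0.5],
  [0, 0, -0.002, 0, 0, 0, 0.5],
  [0, 0, 0, 0, 0, 0, 0.5],
  [0, 0, 0, 0, 0, 0, 0.5],
])

```text
t: 17.55
eef_pos: [0.4349, -0.3503, 0.0319]
tool_rot: [0.001, 0.704, 0.71, 0.0]
contact_force: [0.1, 0.4, -2.6]
gripper_width: 0.555
grasp_force: 63.1
```

jog_arm([
  [0, 0, -0.001, 0, 0, 0, 0.5],
  [0, 0, -0.001, 0, 0, 0, 0.5],
  [0, 0, 0, 0, 0, 0, 0.5],
  [0, 0, 0, 0, 0, 0, 0.5],
])

```text
t: 17.95
eef_pos: [0.4349, -0.3503, 0.031]
tool_rot: [0.001, 0.704, 0.71, -0.0]
contact_force: [-4.8, 2.0, 14.0]
gripper_width: 0.555
grasp_force: 64.8
```

jog_arm([
  [0, 0, 0, 0, 0, 0, 0.7],
  [0, 0, 0, 0, 0, 0, 0.8],
  [0, 0, 0, 0, 0, 0, 0.8],
  [0, 0, 0.01, 0, 0, 0, 0.9],
  [0, 0, 0.03, 0, 0, 0, 1],
  [0, 0, 0.04, 0, 0, 0, 1],
  [0.003, 0.03, 0.02, 0, 0, 0, 1],
  [0.003, 0.04, 0, 0, 0, 0, 1],
  [0.004, 0.04, 0, 0, 0, 0, 1],
  [0.004, 0.04, 0, 0, 0, 0, 1],
])

```text
t: 18.95
eef_pos: [0.4485, -0.1986, 0.13]
tool_rot: [0.001, 0.705, 0.71, 0.0]
contact_force: [0.4, 0.5, 0.4]
gripper_width: 0.999
grasp_force: 0.0
```

jog_arm([
  [0.003, 0.04, 0, 0, 0, 0, 1],
  [0.003, 0.04, 0, 0, 0, 0, 1],
  [0.003, 0.04, 0, 0, 0, 0, 1],
  [0.003, 0.039, -0.02, 0, 0, 0, 1],
  [0, 0, -0.02, 0, 0, 0, 1],
  [0, 0, 0, 0, 0, 0, 1],
  [0, 0, 0, 0, 0, 0, 1],
])

```text
t: 19.65
eef_pos: [0.4602, -0.0414, 0.0894]
tool_rot: [-0.0, 0.704, 0.71, -0.0]
contact_force: [-0.1, -1.0, 0.5]
gripper_width: 0.997
grasp_force: 0.0
```

```bash
python3 - <<'E'
from h import *
s=cam('side'); o=bot.get_obs(); print(o['eef_pos'],o['tool_rot'])
A=crop(s,345,165,395,200,7); B=crop(s,265,140,345,235,5)
out=np.zeros((480,760,3),np.uint8); out[:245,:350]=A; out[:475,355:755]=B; cv2.imwrite('pics/d0.png',out[:,:,::-1])
E
```

```text
[ 0.46068008 -0.04172906  0.08975033] [3.38461005e-04 7.04785698e-01 7.09420189e-01 3.50477437e-05]
```

View pics/d0.png

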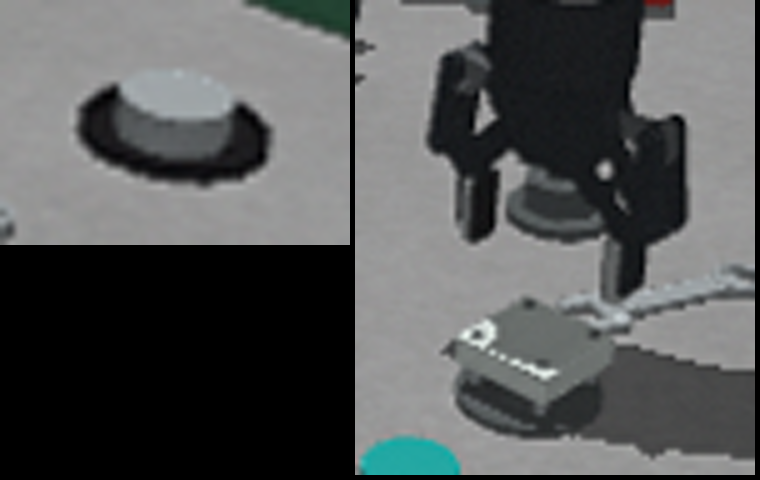

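The seat lies flat in the dish at side pixel (370,183), and the open fingers straddle the flange square to its sides. Lowering onto the flange.

jog_arm([
  [0.001, 0.0005, -0.02, 0, 0, 0, 1],
  [0, 0, -0.015, 0, 0, 0, 1],
  [0, 0, -0.008, 0, 0, 0, 1],
  [0, 0, -0.003, 0, 0, 0, 0.9],
  [0, 0, 0, 0, 0, 0, 0.8],
  [0, 0, 0, 0, 0, 0, 0.6],
  [0, 0, 0, 0, 0, 0, 0.6],
  [0, 0, 0, 0, 0, 0, 0.6],
  [0, 0, 0, 0, 0, 0, 0.6],
], newtons=60)

```text
t: 20.6
eef_pos: [0.4619, -0.0407, 0.044]
tool_rot: [0.001, 0.704, 0.71, 0.0]
contact_force: [-1.4, -0.2, 5.8]
gripper_width: 0.687
grasp_force: 64.7
```

jog_arm([
  [0, 0, 0.01, 0, 0, 0, 0.6],
  [0, 0, 0.03, 0, 0, 0, 0.6],
  [0, 0, 0.04, 0, 0, 0, 0.6],
  [0.019, 0.036, 0.01, 0, 0, -0.06, 0.6],
  [0.019, 0.036, 0, 0, 0, -0.06, 0.6],
  [0.019, 0.036, 0, 0, 0, -0.06, 0.6],
  [0.019, 0.036, 0, 0, 0, -0.06, 0.6],
  [0.019, 0.036, 0, 0, 0, -0.038, 0.6],
  [0.019, 0.036, 0, 0, 0, 0, 0.6],
  [0.0, 0.0, 0, 0, 0, 0, 0.6],
])

```text
t: 21.6
eef_pos: [0.5765, 0.183, 0.1346]
tool_rot: [-0.002, 0.794, 0.608, 0.003]
contact_force: [-0.8, 0.2, -1.3]
gripper_width: 0.682
grasp_force: 65.5
```

```bash
python3 - <<'E'
from h import *
o=bot.get_obs(); print(np.round(o['q'],3),o['eef_pos'],o['tool_rot'],o['grasp_force'])
s=cam('side'); t=cam('top')
w=lambda a:a.min(2)>150
k=blob(s,(170,215,220,252),w,8); print('block side',*rect(s,k,.018)); 
img=cv2.imread('pics/side0.png')[:,:,::-1]; c=dict(s,img=img); k=blob(c,(170,215,220,252),w,8); print('block side, first pic',*rect(c,k,.018))
img=cv2.imread('pics/top0.png')[:,:,::-1]; c=dict(t,img=img); 
for th in (110,130,150): k=blob(c,(178,152,220,194),lambda a:a.min(2)>th,8); print('block top',*rect(c,k,.018))
A=crop(s,160,150,240,255,5.7); B=crop(c,178,152,220,194,7)
A=cv2.resize(A,(457,598)); out=np.zeros((598,760,3),np.uint8); out[:,:457]=A; out[:294,460:754]=B; cv2.imwrite('pics/d1.png',out[:,:,::-1])
E
```

```text
[ 0.002  0.554 -0.548  1.804  0.359  0.878 -0.974] [0.57650807 0.18301868 0.13459539] [-0.00168734  0.79378058  0.60819446  0.00300886] 65.47359108924866
block side [0.5959 0.216  0.1313 0.166 ] 48.8
block side, first pic [0.5974 0.2097 0.0742 0.0761] 74.8
block top [0.5958 0.2112 0.0742 0.0756] 74.9
block top [0.5956 0.2106 0.0713 0.0722] 74.7
block top [0.5954 0.2106 0.0694 0.0695] 74.6
```

View pics/d1.png

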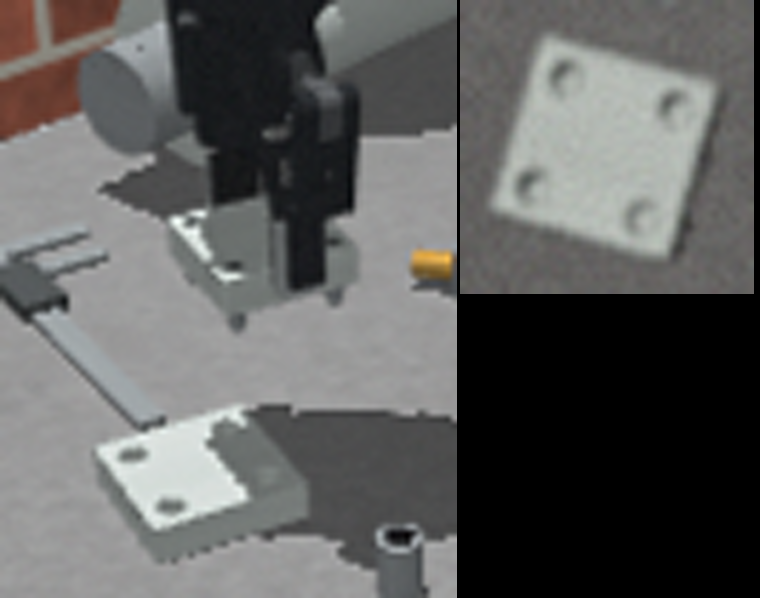

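The flange is held level with its pins showing at (202,206) and (219,202). The block centre is about (0.596,0.2105), turned -15.3°. Moving in over it.

jog_arm([
  [0.0195, 0.0278, 0, 0, 0, -0.004, 0.6],
  [0, 0, -0.03, 0, 0, 0, 0.6],
  [0, 0, -0.03, 0, 0, 0, 0.6],
  [0, 0, -0.012, 0, 0, 0, 0.6],
  [0, 0, 0, 0, 0, 0, 0.6],
  [0, 0, 0, 0, 0, 0, 0.6],
  [0, 0, 0, 0, 0, 0, 0.6],
])

```text
t: 22.4
eef_pos: [0.5958, 0.2035, 0.0627]
tool_rot: [0.0, 0.797, 0.604, 0.001]
contact_force: [0.7, -1.1, -1.4]
gripper_width: 0.686
grasp_force: 65.4
```

```bash
python3 - <<'E'
from h import *
o=bot.get_obs(); print(o['eef_pos'],o['tool_rot'],o['grasp_force'])
s=cam('side'); p=np.array(o['eef_pos']); a=np.radians(-15.2); M=np.array([[np.cos(a),-np.sin(a)],[np.sin(a),np.cos(a)]])
for sx,sy in ((1,1),(1,-1),(-1,1),(-1,-1)):
    d=M@[.022*sx,.022*sy-.0005]; e=M@[.035*sx,.035*sy]; f=M@[.030*sx,.030*sy-.0005]
    print((sx,sy),'pin tip',proj(s,[p[0]+d[0],p[1]+d[1],p[2]-.034]).round(1),'blk corner',proj(s,[.596+e[0],.2105+e[1],.018]).round(1),'fl low corner',proj(s,[p[0]+f[0],p[1]+f[1],p[2]-.022]).round(1))
A=crop(s,165,190,225,250,10); cv2.imwrite('pics/d2.png',A[:,:,::-1])
E
```

```text
[0.5958211  0.20349516 0.0627465 ] [3.67888297e-04 7.97237642e-01 6.03664238e-01 1.22222235e-03] 65.36784768104553
(1, 1) pin tip [[185.2 224.2]] blk corner [[176.2 227.8]] fl low corner [[180.6 219.5]]
(1, -1) pin tip [[201.4 219.5]] blk corner [[201.8 220.3]] fl low corner [[202.7 213.2]]
(-1, 1) pin tip [[192.  233.1]] blk corner [[186.7 242.3]] fl low corner [[189.9 231.6]]
(-1, -1) pin tip [[208.6 228.1]] blk corner [[213.4 234. ]] fl low corner [[212.8 224.7]]
```

View pics/d2.png

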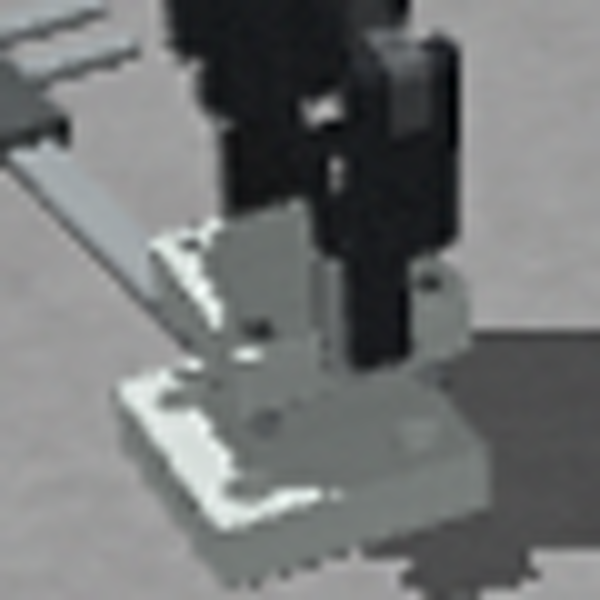

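The near pin tip shows at (191.5,232) and the block's corners are where predicted. The last move stopped about 7 mm short in y, so I'll correct that.

jog_arm([
  [0.0002, 0.0073, 0, 0, 0, 0.006, 0.6],
  [0, 0, 0, 0, 0, 0, 0.6],
  [0, 0, 0, 0, 0, 0, 0.6],
  [0, 0, 0, 0, 0, 0, 0.6],
])

```text
t: 22.85
eef_pos: [0.595, 0.2107, 0.0611]
tool_rot: [0.0, 0.795, 0.606, 0.0]
contact_force: [-0.0, -0.5, -2.1]
gripper_width: 0.687
grasp_force: 65.4
```

jog_arm([
  [0, 0, -0.006, 0, 0, 0, 0.6],
  [0, 0, -0.004, 0, 0, 0, 0.6],
  [0, 0, 0, 0, 0, 0, 0.6],
  [0, 0, 0, 0, 0, 0, 0.6],
])

```text
t: 23.25
eef_pos: [0.5948, 0.2106, 0.0506]
tool_rot: [-0.0, 0.795, 0.606, -0.0]
contact_force: [-0.2, -0.9, -2.3]
gripper_width: 0.688
grasp_force: 65.4
```

jog_arm([
  [0.001, 0, -0.002, 0, 0, 0, 0.6],
  [0, 0, -0.002, 0, 0, 0, 0.6],
  [0, 0, 0, 0, 0, 0, 0.6],
  [0, 0, 0, 0, 0, 0, 0.6],
])

```text
t: 23.65
eef_pos: [0.596, 0.2107, 0.0469]
tool_rot: [-0.0, 0.795, 0.606, -0.0]
contact_force: [1.2, -0.4, -1.4]
gripper_width: 0.685
grasp_force: 65.4
```

Pins are in, with no contact force. Continuing down to flush.

jog_arm([
  [0, 0, -0.002, 0, 0, 0, 0.6],
  [0, 0, -0.002, 0, 0, 0, 0.6],
  [0, 0, -0.002, 0, 0, 0, 0.6],
  [0, 0, 0, 0, 0, 0, 0.6],
  [0, 0, 0, 0, 0, 0, 0.6],
])

```text
t: 24.15
eef_pos: [0.5959, 0.2107, 0.0409]
tool_rot: [-0.0, 0.795, 0.606, -0.0]
contact_force: [-0.5, 0.1, -2.6]
gripper_width: 0.688
grasp_force: 65.4
```

jog_arm([
  [0, 0, -0.001, 0, 0, 0, 0.6],
  [0, 0, 0, 0, 0, 0, 0.6],
  [0, 0, 0, 0, 0, 0, 0.6],
])

```text
t: 24.45
eef_pos: [0.5962, 0.2108, 0.0402]
tool_rot: [0.0, 0.795, 0.606, 0.0]
contact_force: [-0.9, 0.2, -1.2]
gripper_width: 0.681
grasp_force: 65.5
```

jog_arm([
  [0, 0, -0.001, 0, 0, 0, 0.6],
  [0, 0, 0, 0, 0, 0, 0.6],
  [0, 0, 0, 0, 0, 0, 0.6],
])

```text
t: 24.75
eef_pos: [0.5962, 0.2108, 0.0401]
tool_rot: [0.0, 0.795, 0.606, 0.0]
contact_force: [-2.8, -1.6, 7.2]
gripper_width: 0.68
grasp_force: 66.5
```

Flush contact (7 N). Releasing and rising.

jog_arm([
  [0, 0, 0, 0, 0, 0, 0.8],
  [0, 0, 0, 0, 0, 0, 0.9],
  [0, 0, 0, 0, 0, 0, 0.95],
  [0, 0, 0.01, 0, 0, 0, 1],
  [0, 0, 0.03, 0, 0, 0, 1],
  [0, 0, 0.045, 0, 0, 0, 1],
  [0, 0, 0.045, 0, 0, 0, 1],
  [-0.02, -0.04, 0, 0, 0, 0, 1],
  [-0.02, -0.04, 0, 0, 0, 0, 1],
  [-0.02, -0.04, 0, 0, 0, 0, 1],
])

```text
t: 25.75
eef_pos: [0.5355, 0.0896, 0.17]
tool_rot: [0.0, 0.795, 0.607, 0.001]
contact_force: [-0.3, -0.6, 0.5]
gripper_width: 1.001
grasp_force: 0.0
```

jog_arm([
  [-0.02, -0.04, 0, 0, 0, 0, 1],
  [-0.02, -0.04, 0, 0, 0, 0, 1],
  [0, 0, 0, 0, 0, 0, 1],
  [0, 0, 0, 0, 0, 0, 1],
  [0, 0, 0, 0, 0, 0, 1],
])

```text
t: 26.25
eef_pos: [0.4968, 0.0118, 0.1697]
tool_rot: [0.0, 0.795, 0.607, 0.001]
contact_force: [0.3, 0.4, 0.8]
gripper_width: 0.998
grasp_force: 0.0
```

```bash
python3 - <<'E'
from h import *
s=cam('side'); o=bot.get_obs(); print(o['t'],o['eef_pos'],o['contact_force'])
cv2.imwrite('pics/d3.png',cv2.resize(s['img'][150:310,160:400],None,fx=3.3,fy=3.3,interpolation=cv2.INTER_CUBIC)[:,:,::-1])
E
```

```text
26.3 [0.49676213 0.0122157  0.16952383] [ 0.34796525 -0.18129994  0.17109694]
```

View pics/d3.png

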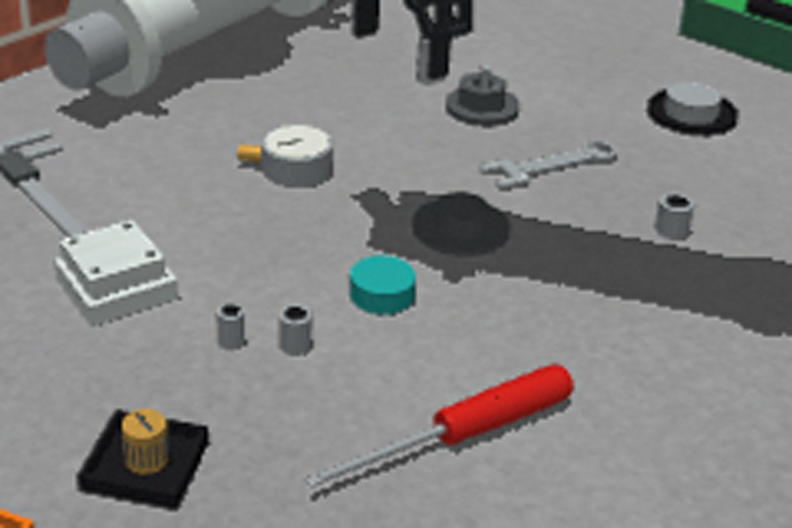

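The picture shows every part in its place: the cap in the black tray (204,283), the nut on the post (306,179), the seat in the dish (370,183) and the flange flush on the block (195,226). The gauge is untouched. Handing in.

```bash
python3 -c "
from station import bot
print(bot.hand_in())"
```

```text
the job is handed in; nothing more can be done
None
```

The stack is fully taken apart and the job is handed in at about 26 s: in the last picture the cap stands in the black tray, the nut is on the post, the disc is in the dish, the flange is flush on the block and the gauge is where it lay; the hand-in call returned no verdict.

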